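Index the pallet by one turn of the hand wheel

TASK

Advance the pallet slide by one row: with closed fingertips against the upright handle, push the hand wheel clockwise (seen from above) through exactly one full turn, so that the handle comes back to where it began. Then press the flat-topped push button fully down to confirm, let it spring up and move clear. Do not grasp anything, do not press the mushroom-headed button, and leave the loose things on the table alone.

Things in the scene. Friction and masses are not known exactly. Their poses are not given: they have to be found in the camera images.
- indexer: pallet indexer, fixed: aluminium base plate 150 x 560 x 12 mm with a slide along its +y axis; on the plate a grey gearbox 110 x 110 mm, 78 mm high, carrying the hand wheel. Origin on the table surface exactly under the wheel's upright axis; z up. A pallet, 190 mm wide and 51 mm high (cells on it to 56 mm), starts about 155 mm from the axis on the +y side and travels 40 mm away from the wheel per clockwise turn. A nozzle on a post, 201 mm high, stands at y = +310 mm.
- wheel (a joint): angle of the steel hand wheel about its upright axis, rad, growing clockwise seen from above; the start is anywhere from -1.5 to 1.5 and one full turn adds 6.283 (stops only at -3 and 11). Rim centre-line radius 65 mm, rim bar 12 mm thick, its top 105 mm above the table; hub 36 mm across, its top 110 mm above the table; three spokes. It turns with a steady drag (about 0.16 N m, 2.5 N at the handle, plus 0.04 N m per rad/s), does not spring back, and stays where it is left.
- handle: upright black round handle, 20 mm diameter, standing on the wheel's rim, free to spin about its own upright axis (as crank grips do), at the end of one spoke, 65 mm from the wheel's axis. Origin on its axis 104 mm above the table (level with the top of the rim); its top is 160 mm above the table. It goes round with the wheel.
- flat_top (a point): centre of the top of the flat push button to be pressed: plain steel disc 30 mm diameter, 66 mm above the table, on its own grey box 70 x 70 mm and 50 mm high with a 42 mm dark collar, 6 mm high, round the foot of the disc (the box stands to the right of the indexer)
- flat (a joint): travel of the flat button, m, 0 up, 0.006 fully down; it springs back; starts to move at 1.5 N, takes 4.5 N fully down; more than 0.004 counts as pressed
- mushroom_top (a point): centre of the top of the mushroom-headed button, not to be pressed: steel head 40 mm diameter, 83 mm above the table, on an identical grey box; the two boxes stand one nearer and one farther from the robot and may be swapped
- mushroom (a joint): travel of the mushroom button, m, 0 up, 0.006 fully down
- pendant: loose black teach pendant 90 x 170 x 26 mm, origin under its centre
- screwdriver: loose screwdriver 170 mm long lying down, near the wheel's robot side
- tape: loose ring of tape, 84 mm across, 20 mm high, origin under its centre
- bottle: loose white bottle, 50 mm diameter, 120 mm high, origin under its centre
- cup: loose small steel cup, 60 mm across, 45 mm high, origin under its centre
- hexkeys: loose set of hex keys in a holder, about 90 x 50 x 18 mm
- clip_block: loose aluminium block 40 x 30 x 25 mm, between the gearbox and the button boxes, origin under its centre
Not all that is in view belongs to the job. Leave any orange or yellow look-alike of the part that bears mushroom_top alone. What is shaped like the part that bears flat_top but blue is not meant.

How it is judged:
By the outcome, as a careful person would: the job done as asked, in the order asked, and still so for the second after the job is handed in, with the robot touching nothing.
It also fails if it takes over 69 s, if anything falls off the work surface, if the arm or the gripper's body presses on something with over 40 N, if the wrist force passes 120 N, or if a joint passes its speed limit or range.

ROBOT

A 7-joint arm with a two-finger parallel gripper is mounted at the origin on the work surface. World frame = base frame: x ahead of the robot, y to its left, z up, the work surface at z = 0. Lengths are in m, angles in rad, forces in N, time in s.
With the tool pointing down it reaches from about 0.425 to 0.925 m from the base axis. Payload 6.8 kg.
Tool frame: the origin (TCP) lies between the finger pads; the fingertips stand 11 mm ahead of it and the grasp point (between the pads) lies 8 mm behind it (robot.nose_length is the distance from the TCP to the fingertips, in m); z points along the fingers, y is the line along which they close (so a half turn about z gives the same grasp; the last joint's range is limited). The gripper opens to 88 mm and grips with 3 to 60 N. Pads are 20 mm wide; open, the fingers measure 115 mm over their backs; the gripper's body (75 mm by 178 mm) begins 61 mm behind the grasp point.
Start: joints at [1.083, 0.477, 0.022, 1.555, -0.011, 1.109, -0.083], TCP at [0.25, -0.627, 0.199] pointing down, gripper open.
Joint ranges: [-2.96, 2.96], [-0.34, 2.1], [-1.41, 1.46], [0.24, 2.44], [-1.37, 4.51], [0.17, 1.92], [-2.96, 2.96]. Speed limits (rad/s): [2.39, 2.39, 3.14, 3.14, 3.14, 3.14, 3.14].

INTERFACE

Orientations are given as [roll, pitch, yaw] about the fixed x, y, z axes, in that order (R = Rz(yaw) Ry(pitch) Rx(roll)).
In Python, from station import robot gives the robot as it stands.
- The arm moves only by the shell command python3 -m handwheel 'ROWS' [OPENING] [FORCE]. ROWS is JSON, a list of rows, each an object of numbers: "tx", "ty", "tz": the shift along the tool's x, y, z in cm; "ax", "ay", "az": the turn, a rotation vector about the tool's x, y, z in rad. A call has exactly 5 rows; each row shifts and turns the commanded pose from where the row before left it, along the tool's axes as they then stand; what a row does not reach is not made up. A row lasts 1/10 s, in which the tool goes at most 50 mm and 8.59 degrees, less where a joint would pass 70% of its speed; a pose out of reach is approached as far as the arm can. A call with a gripper value outside its range is refused whole. OPENING is the closure, from 0 (fully open) to 1 (shut), set as the call begins (- or left out, the last holds). The fingers move at their own pace and stop on an object; FORCE is the grip in N (left out, the last holds). Time passes only in rows, so rows that do not move let the fingers close, or fill a call up. It gives the time, the measured TCP pose, the force, the opening and the grip force at its end, in the units of the state.
- robot.get_obs(): the state, without advancing time (a new reading comes with each control period).
- robot.capture(name): name is "scene" or "top" or "wrist"; returns a dict with "pixels" (480x640x3 uint8, red, green, blue), "range_z" (480x640 float32, m along the optical axis (not along the pixel's ray), 0 where there is no reading), "camera_matrix" (3x3 intrinsics, pixels), "camera_from_world" (4x4, takes a point from world to camera coordinates); the wrist camera has in their place "tool_from_camera" (4x4, takes a point from camera to tool coordinates, whose origin is the TCP and whose axes are the flange's). Camera axes: x right, y up, looking along -z (the intrinsics and any distortion apply to the point x, -y, -z); pixel columns grow to the right and rows downward; lengths in m; the calibration is good to about 2 mm. A picture is of the moment at which its call begins: read the wrist's pose just before it.
- robot.job_done(): hands the job in; it is judged then, once.
The state is a dict: "clock": time; "qpos": joint angles; "dq": joint speeds; "tau": joint torques, N m; "position": TCP position; "tcp_rot": TCP orientation; "ft_force": force on the tool from outside, world axes, zero at the start; "torque": the same for the moment, N m; "gripper_width": finger opening in m; "grasp_force": force on a finger pad.
Only numpy, scipy, OpenCV 4.12 (cv2) and the standard library are available. Lean on these libraries where they do the work, as an engineer would, in place of code of your own. Each camera call takes 0.05 s, during which the arm holds its last target. There are 200 camera calls.

## Working session

There is one attempt and no reset: what is moved stays moved. The work goes in short steps, Python scripts to look and compute and a shell command to move; the robot and the scene stay as the last step left them, time stands still between calls to the robot, and variables do not carry over. Pictures are saved under pics/ and viewed, at most 14 in all, crops included, and the job is handed in when it is done.

```bash
mkdir -p pics; ls; cat > h.py <<'E'
import numpy as np,cv2
from station import robot
def cap(n,f):
    c=robot.capture(n); cv2.imwrite(f'pics/{f}.png',c['pixels'][:,:,::-1]); np.savez(f'pics/{f}.npz',**c); return c
def world(c,u,v,z=None):
    """pixel->world by range, or intersect plane z"""
    K=c['camera_matrix'];T=np.linalg.inv(c['camera_from_world'])
    r=np.array([(u-K[0,2])/K[0,0],-(v-K[1,2])/K[1,1],-1.])
    if z is None: d=float(c['range_z'][int(v),int(u)])
    else: d=(z-T[2,3])/(T[:3,:3]@r)[2]
    return T[:3,:3]@(r*d)+T[:3,3]
E
python3 - <<'E'
from h import *
o=robot.get_obs();print({k:np.round(v,3) for k,v in o.items()})
for n in ['scene','top']:
    c=cap(n,n+'0');print(n,c['camera_matrix'],np.round(np.linalg.inv(c['camera_from_world']),3),[k for k in c])
E
```

```text
pics
{'clock': np.float64(0.0), 'qpos': array([ 1.083,  0.478,  0.022,  1.556, -0.012,  1.109, -0.083]), 'dq': array([ 0.001, -0.002,  0.   ,  0.002,  0.   , -0.   , -0.001]), 'tau': array([ 0.0000e+00, -5.8286e+01,  1.5340e+00, -2.7261e+01, -5.4000e-02,
        1.7000e-02,  0.0000e+00]), 'position': array([ 0.25 , -0.626,  0.198]), 'tcp_rot': array([-3.14,  0.  ,  0.38]), 'ft_force': array([-0.194,  0.07 , -0.195]), 'torque': array([-0.003,  0.043, -0.034]), 'grasp_force': np.float64(0.0), 'gripper_width': np.float64(0.088)}
scene [[625.18341796   0.         316.71705212]
 [  0.         625.18341796 241.33876501]
 [  0.           0.           1.        ]] [[ 0.707 -0.586  0.397  1.14 ]
 [ 0.707  0.597 -0.378 -0.633]
 [-0.015  0.548  0.837  1.388]
 [ 0.     0.     0.     1.   ]] ['pixels', 'range_z', 'camera_matrix', 'camera_from_world']
top [[520.73268933   0.         323.2345307 ]
 [  0.         520.73268933 246.46053508]
 [  0.           0.           1.        ]] [[-0.004  0.98  -0.198  0.293]
 [-1.    -0.002  0.011 -0.05 ]
 [ 0.01   0.198  0.98   1.166]
 [ 0.     0.     0.     1.   ]] ['pixels', 'range_z', 'camera_matrix', 'camera_from_world']
```

View pics/top0.png

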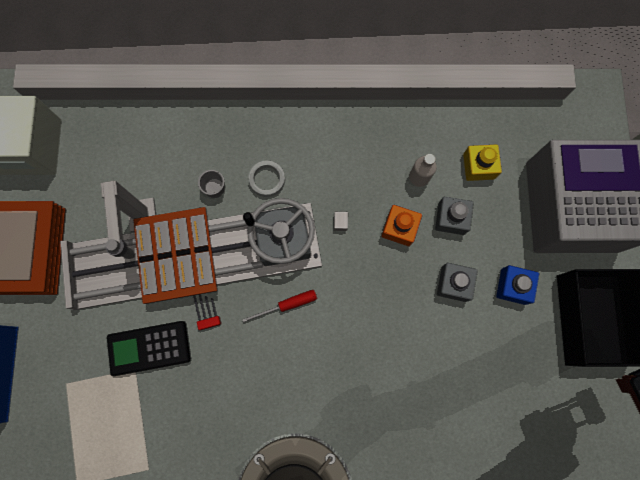

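View pics/scene0.png

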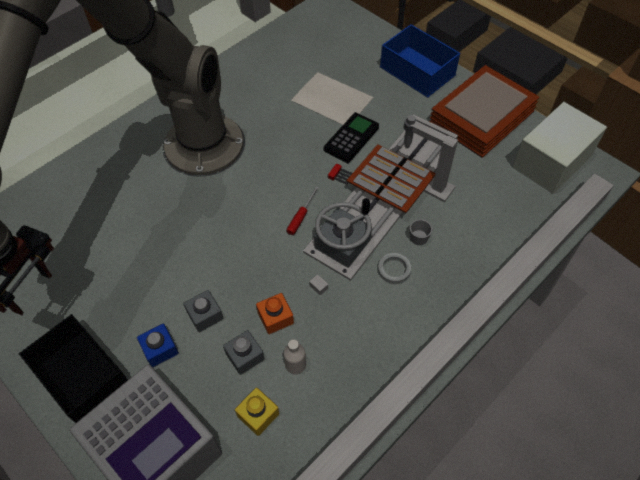

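The top view shows the wheel hub at (281,230), the handle at (249,218) and the grey boxes at (458,212) and (459,282). Next I enlarge those and measure them.

```bash
python3 - <<'E'
from h import *
t=dict(np.load('pics/top0.npz'));s=dict(np.load('pics/scene0.npz'))
cr=lambda c,u,v,w,h,k:cv2.resize(c['pixels'][v:v+h,u:u+w,::-1],None,fx=k,fy=k,interpolation=cv2.INTER_CUBIC)
a=cr(t,230,185,100,90,4);b=cr(t,425,185,100,130,4)[:520]
out=np.zeros((600,800,3),np.uint8);out[:360,:400]=a;out[:520,400:]=b
out[360:600,0:400]=cv2.resize(s['pixels'][280:380,180:280,::-1],(400,400))[0:240]
cv2.imwrite('pics/crop0.png',np.clip(out.astype(int)*1.5,0,255).astype(np.uint8))
for n,u,v,z in [('hub',281,230,.11),('handle',249,217,.16),('boxA',457,211,.08),('boxB',461,281,.07)]:
    print(n,world(t,u,v).round(3),world(t,u,v,z).round(3))
# rim fit from depth
H,W=480,640
P=np.array([[*world(t,u,v),u,v] for v in range(185,275) for u in range(235,330)])
m=(P[:,2]>.09)&(P[:,2]<.113);print('rim pts',m.sum(),P[m][:,:2].min(0),P[m][:,:2].max(0))
E
```

```text
hub [0.541 0.027 0.108] [0.541 0.027 0.11 ]
handle [0.555 0.087 0.162] [0.556 0.087 0.16 ]
boxA [ 0.589 -0.351  0.081] [ 0.59  -0.351  0.08 ]
boxB [ 0.439 -0.355  0.065] [ 0.438 -0.354  0.07 ]
rim pts 1526 [ 0.47283884 -0.04176273] [0.61281053 0.09855386]
```

View pics/crop0.png

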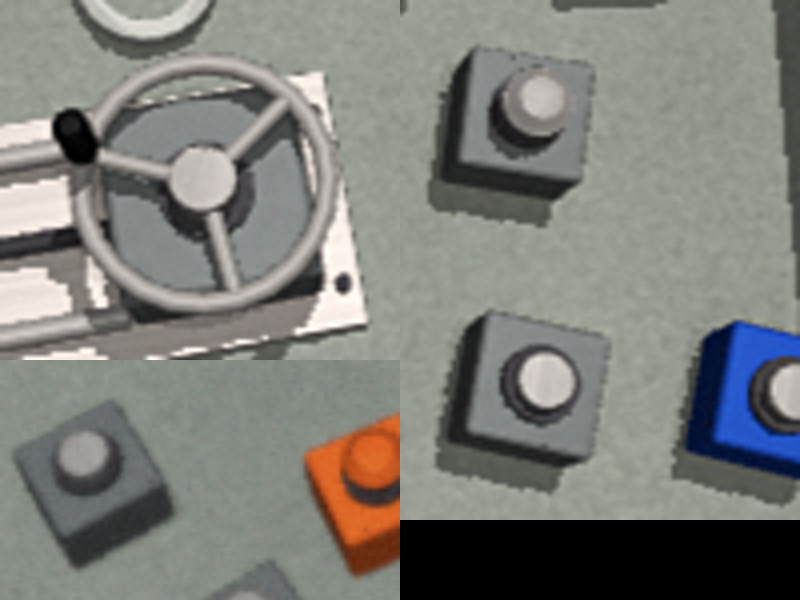

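Heights tell the buttons apart: the far one (x≈0.59) is the mushroom, with its top at 81 mm. The near one (0.44,-0.356) is the flat button, at 65 mm. The wheel axis is at about (0.542,0.028), and the handle sits at about 76° from +x, 64 mm out, which agrees with the spec. I'll close the gripper, turn the tool so tx=+y and ty=+x, and approach.

```bash
python3 -m handwheel '[{"az":-0.149,"tz":-0.8},{"az":-0.149,"tz":-0.8},{"az":-0.149,"tz":-0.8},{"az":-0.149,"tz":-0.8},{"az":-0.149,"tz":-0.8}]' 1 20
python3 -m handwheel '[{"az":-0.149},{"az":-0.149},{"az":-0.149},{},{}]'
python3 - <<'E'
from h import *
o=robot.get_obs();print(o['clock'],o['position'].round(4),o['tcp_rot'].round(4),o['qpos'].round(2),o['ft_force'].round(2),o['gripper_width'])
E
```

```text
0.1 [ 0.25   -0.6264  0.1979] [-3.140e+00  1.000e-04  3.798e-01] [ 1.08  0.48  0.02  1.56 -0.01  1.11 -0.08] [ 0.28  0.86 -0.41] 0.08791739576549147invalid input at $[0]: expected keys tx, ty, tz, ax, ay, az
invalid input at $[0]: expected keys tx, ty, tz, ax, ay, az
```

```bash
python3 -m handwheel '[{"tx":0,"ty":0,"tz":-0.8,"ax":0,"ay":0,"az":-0.149},{"tx":0,"ty":0,"tz":-0.8,"ax":0,"ay":0,"az":-0.149},{"tx":0,"ty":0,"tz":-0.8,"ax":0,"ay":0,"az":-0.149},{"tx":0,"ty":0,"tz":-0.8,"ax":0,"ay":0,"az":-0.149},{"tx":0,"ty":0,"tz":-0.8,"ax":0,"ay":0,"az":-0.149}]' 1 20
python3 -m handwheel '[{"tx":0,"ty":0,"tz":0,"ax":0,"ay":0,"az":-0.149},{"tx":0,"ty":0,"tz":0,"ax":0,"ay":0,"az":-0.149},{"tx":0,"ty":0,"tz":0,"ax":0,"ay":0,"az":-0.149},{"tx":0,"ty":0,"tz":0,"ax":0,"ay":0,"az":0},{"tx":0,"ty":0,"tz":0,"ax":0,"ay":0,"az":0}]'
python3 - <<'E'
from h import *
o=robot.get_obs();print(o['clock'],o['position'].round(4),o['tcp_rot'].round(4),o['qpos'].round(2),o['ft_force'].round(2),o['gripper_width'])
E
```

```text
clock: 0.6
position: [0.2501, -0.6266, 0.2385]
tcp_rot: [-3.141, -0.001, 1.131]
ft_force: [0.5, 0.3, 0.3]
gripper_width: 0.0513
grasp_force: 0.0
clock: 1.1
position: [0.2501, -0.6268, 0.2384]
tcp_rot: [-3.141, -0.001, 1.568]
ft_force: [0.7, 0.4, -0.3]
gripper_width: 0.0108
grasp_force: 0.0
1.1 [ 0.2501 -0.6268  0.2384] [-3.1415e+00 -7.0000e-04  1.5676e+00] [ 1.25  0.46 -0.22  1.5   0.1   1.2   1.01] [ 0.74  0.39 -0.3 ] 0.010839226884383463
```

```bash

python3 -m handwheel '[{"tx":2.7,"ty":1.7,"tz":0,"ax":0,"ay":0,"az":0},{"tx":2.7,"ty":1.7,"tz":0,"ax":0,"ay":0,"az":0},{"tx":2.7,"ty":1.7,"tz":0,"ax":0,"ay":0,"az":0},{"tx":2.7,"ty":1.7,"tz":0,"ax":0,"ay":0,"az":0},{"tx":2.7,"ty":1.7,"tz":0,"ax":0,"ay":0,"az":0}]'
python3 -m handwheel '[{"tx":2.7,"ty":1.7,"tz":0,"ax":0,"ay":0,"az":0},{"tx":2.7,"ty":1.7,"tz":0,"ax":0,"ay":0,"az":0},{"tx":2.7,"ty":1.7,"tz":0,"ax":0,"ay":0,"az":0},{"tx":2.7,"ty":1.7,"tz":0,"ax":0,"ay":0,"az":0},{"tx":2.7,"ty":1.7,"tz":0,"ax":0,"ay":0,"az":0}]'
python3 -m handwheel '[{"tx":3,"ty":0.7,"tz":0,"ax":0,"ay":0,"az":0},{"tx":3,"ty":0.7,"tz":0,"ax":0,"ay":0,"az":0},{"tx":3,"ty":0.7,"tz":0,"ax":0,"ay":0,"az":0},{"tx":3,"ty":0.7,"tz":0,"ax":0,"ay":0,"az":0},{"tx":3,"ty":0.7,"tz":0,"ax":0,"ay":0,"az":0}]'
python3 -m handwheel '[{"tx":3,"ty":0.7,"tz":0,"ax":0,"ay":0,"az":0},{"tx":3,"ty":0.7,"tz":0,"ax":0,"ay":0,"az":0},{"tx":3,"ty":0.7,"tz":0,"ax":0,"ay":0,"az":0},{"tx":3,"ty":0.7,"tz":0,"ax":0,"ay":0,"az":0},{"tx":3,"ty":0.7,"tz":0,"ax":0,"ay":0,"az":0}]'
python3 -m handwheel '[{"tx":0,"ty":0,"tz":0,"ax":0,"ay":0,"az":0},{"tx":0,"ty":0,"tz":0,"ax":0,"ay":0,"az":0},{"tx":0,"ty":0,"tz":0,"ax":0,"ay":0,"az":0},{"tx":0,"ty":0,"tz":0,"ax":0,"ay":0,"az":0},{"tx":0,"ty":0,"tz":0,"ax":0,"ay":0,"az":0}]'
python3 - <<'E'
from h import *
o=robot.get_obs();c=cap('wrist','w1');T=c['tool_from_camera'];print(T.round(3),o['qpos'].round(2))
np.savez('pics/w1o.npz',p=o['position'],r=o['tcp_rot'])
E
```

```text
clock: 1.6
position: [0.3357, -0.4906, 0.2387]
tcp_rot: [-3.142, 0.0, 1.568]
ft_force: [0.1, 0.9, -0.2]
gripper_width: 0.0002
grasp_force: 0.0
clock: 2.1
position: [0.4205, -0.3555, 0.2388]
tcp_rot: [3.142, 0.0, 1.568]
ft_force: [0.7, 0.4, 0.4]
gripper_width: 0.0008
grasp_force: 0.0
clock: 2.6
position: [0.455, -0.2054, 0.2388]
tcp_rot: [3.141, 0.0, 1.568]
ft_force: [-1.0, -1.0, -1.2]
gripper_width: 0.0004
grasp_force: 0.0
clock: 3.1
position: [0.4898, -0.0555, 0.2389]
tcp_rot: [3.141, 0.0, 1.568]
ft_force: [0.5, -0.5, 0.7]
gripper_width: 0.0007
grasp_force: 0.0
clock: 3.6
position: [0.4895, -0.0577, 0.2387]
tcp_rot: [-3.141, 0.0, 1.569]
ft_force: [-0.2, -0.5, -0.6]
gripper_width: 0.0
grasp_force: 0.0
[[-0.     0.96   0.28   0.076]
 [ 1.     0.001 -0.001 -0.   ]
 [-0.001  0.28  -0.96  -0.185]
 [ 0.     0.     0.     1.   ]] [ 0.51  0.18 -0.58  1.9   0.11  1.09 -0.12]
```

View pics/w1.png

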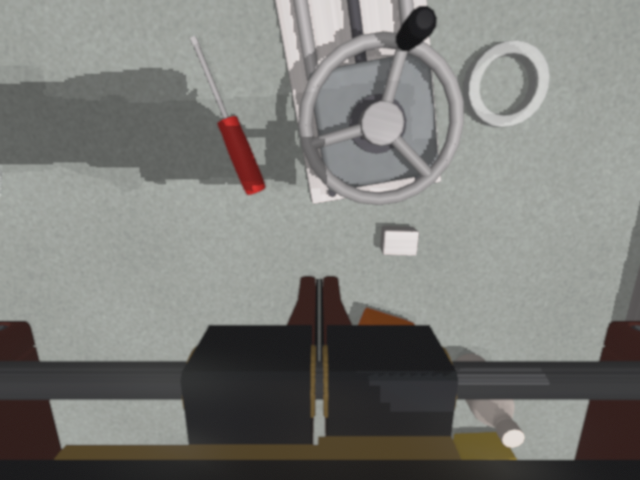

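The wrist picture shows the hub at (383,123), the rim from about (300–462, 33–203), and the handle top near (422,17). I'll measure the wheel from here.

```bash
python3 - <<'E'
from h import *
from scipy.spatial.transform import Rotation as Ro
from scipy.optimize import least_squares
c=dict(np.load('pics/w1.npz'));o=np.load('pics/w1o.npz')
M=np.eye(4);M[:3,:3]=Ro.from_euler('xyz',o['r']).as_matrix();M[:3,3]=o['p']
c['camera_from_world']=np.linalg.inv(M@c['tool_from_camera'])
for n,u,v,z in [('hub',383,122,.11),('handle',423,18,.16)]: print(n,world(c,u,v).round(4),world(c,u,v,z).round(4))
def fit(c,u0,u1,v0,v1):
    P=np.array([world(c,u,v) for v in range(v0,v1) for u in range(u0,u1)])
    c0=np.median(P[(P[:,2]>.107)&(P[:,2]<.113)],0)[:2]
    r=np.hypot(*(P[:,:2]-[.543,.028]).T);q=P[(abs(P[:,2]-.103)<.004)&(r>.055)&(r<.075)]
    f=least_squares(lambda p:np.hypot(q[:,0]-p[0],q[:,1]-p[1])-p[2],[.543,.028,.065],loss='soft_l1',f_scale=.003)
    h=P[(P[:,2]>.153)&(P[:,2]<.168)];print('hub',c0,'rim',f.x.round(4),len(q),'handle',np.median(h,0).round(4),len(h))
    d=np.median(h,0)[:2]-f.x[:2];print(np.hypot(*d),np.degrees(np.arctan2(d[1],d[0])))
fit(c,295,470,0,210)
fit(dict(np.load('pics/top0.npz')),235,330,185,275)
E
```

```text
hub [0.543  0.0281 0.1094] [0.5429 0.028  0.11  ]
handle [0.5572 0.0906 0.1598] [0.5572 0.0906 0.16  ]
hub [0.54221601 0.02728588] rim [0.5416 0.0268 0.0638] 6788 handle [0.5568 0.0888 0.1583] 753
0.06379589042030381 76.16907521447743
hub [0.54094436 0.02470165] rim [0.5416 0.0275 0.0645] 845 handle [0.5574 0.0908 0.1594] 75
0.06527410087396714 76.00864872330968
```

```bash

python3 -m handwheel '[{"tx":2.93,"ty":0.61,"tz":0,"ax":0,"ay":0,"az":0},{"tx":2.93,"ty":0.61,"tz":0,"ax":0,"ay":0,"az":0},{"tx":2.93,"ty":0.61,"tz":0,"ax":0,"ay":0,"az":0},{"tx":2.93,"ty":0.61,"tz":0,"ax":0,"ay":0,"az":0},{"tx":2.93,"ty":0.61,"tz":0,"ax":0,"ay":0,"az":0}]'
python3 -m handwheel '[{"tx":0,"ty":0,"tz":0,"ax":0,"ay":0,"az":0},{"tx":0,"ty":0,"tz":1,"ax":0,"ay":0,"az":0},{"tx":0,"ty":0,"tz":1,"ax":0,"ay":0,"az":0},{"tx":0,"ty":0,"tz":1,"ax":0,"ay":0,"az":0},{"tx":0,"ty":0,"tz":1,"ax":0,"ay":0,"az":0}]'
python3 - <<'E'
from h import *
a=np.radians(110-6*np.arange(61));p=np.round(6.5*np.c_[np.sin(a),np.cos(a)],2)
d=np.diff(p,axis=0)
for i in range(0,60,5): print(' '.join(f'{x:.2f},{y:.2f}' for x,y in d[i:i+5]))
c=cap('scene','s2')
im=c['pixels'][150:300,260:460,::-1];cv2.imwrite('pics/s2c.png',np.clip(cv2.resize(im,None,fx=4,fy=4).astype(int)*1.5,0,255).astype(np.uint8))
E
```

```text
clock: 4.15
position: [0.5203, 0.0904, 0.2388]
tcp_rot: [3.141, 0.0, 1.57]
ft_force: [-0.9, -0.4, 0.1]
gripper_width: 0.0002
grasp_force: 0.0
clock: 4.65
position: [0.5197, 0.0886, 0.1974]
tcp_rot: [-3.141, 0.001, 1.57]
ft_force: [0.2, -0.4, 0.3]
gripper_width: -0.0001
grasp_force: 0.0
0.20,0.65 0.13,0.67 0.06,0.67 -0.02,0.68 -0.08,0.68
-0.15,0.66 -0.22,0.64 -0.29,0.62 -0.35,0.58 -0.41,0.55
-0.46,0.50 -0.52,0.44 -0.56,0.39 -0.59,0.33 -0.63,0.27
-0.65,0.20 -0.67,0.13 -0.67,0.06 -0.68,-0.02 -0.68,-0.08
-0.66,-0.15 -0.64,-0.22 -0.62,-0.29 -0.58,-0.35 -0.55,-0.41
-0.50,-0.46 -0.44,-0.52 -0.39,-0.56 -0.33,-0.59 -0.27,-0.63
-0.20,-0.65 -0.13,-0.67 -0.06,-0.67 0.02,-0.68 0.08,-0.68
0.15,-0.66 0.22,-0.64 0.29,-0.62 0.35,-0.58 0.41,-0.55
0.46,-0.50 0.52,-0.44 0.56,-0.39 0.59,-0.33 0.63,-0.27
0.65,-0.20 0.67,-0.13 0.67,-0.06 0.68,0.02 0.68,0.08
0.66,0.15 0.64,0.22 0.62,0.29 0.58,0.35 0.55,0.41
0.50,0.46 0.44,0.52 0.39,0.56 0.33,0.59 0.27,0.63
```

View pics/s2c.png

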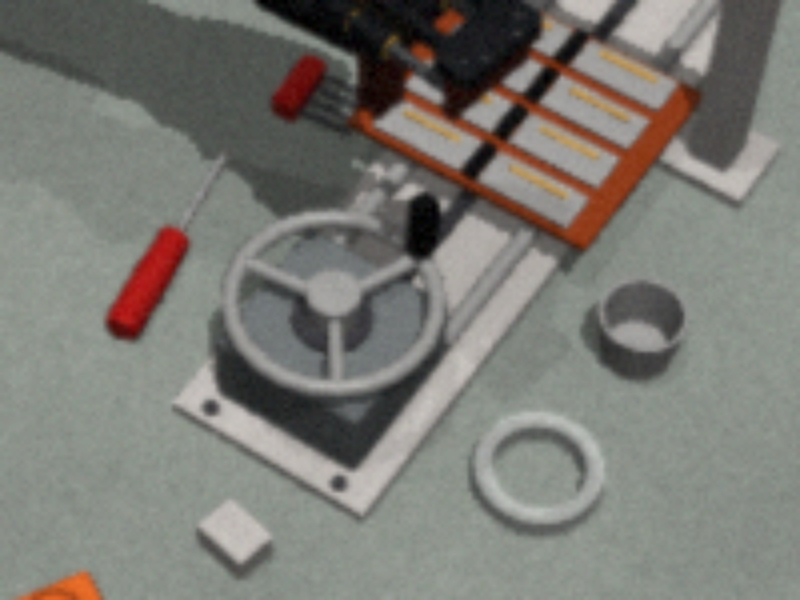

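The scene crop shows the handle standing at about (425,225) and the hub at (333,293). The brown gripper parts above are at (380,85) and (465,95). Before going down, I'll check where the fingertip should project.

```bash
python3 - <<'E'
from h import *
c=dict(np.load('pics/s2.npz'));K=c['camera_matrix']
def pr(p):
    q=c['camera_from_world']@np.r_[p,1];x=K@np.array([q[0],-q[1],-q[2]]);x=x[:2]/x[2];return ((x-[260,150])*4).round(0)
print('tip',pr([.5197,.0886,.186]),'handletop',pr([.5576,.0906,.16]), 'wheel',pr([.542,.0275,.11]))
for u,v in [(380,100),(460,100),(470,85)]: print(world(c,260+u/4,150+v/4).round(3))
E
```

```text
tip [375. 141.] handletop [421. 200.] wheel [330. 292.]
[0.529 0.08  0.241]
[0.605 0.058 0.325]
[0.609 0.06  0.34 ]
```

The tip is where expected, and the second brown part is the gripper body, well above. I'll go down and start the push.

```bash

python3 -m handwheel '[{"tx":0,"ty":0,"tz":1.6,"ax":0,"ay":0,"az":0},{"tx":0,"ty":0,"tz":1.6,"ax":0,"ay":0,"az":0},{"tx":0,"ty":0,"tz":1.6,"ax":0,"ay":0,"az":0},{"tx":0,"ty":0,"tz":1.6,"ax":0,"ay":0,"az":0},{"tx":0,"ty":0,"tz":0.4,"ax":0,"ay":0,"az":0}]'
python3 -m handwheel '[{"tx":0.20,"ty":0.65,"tz":0,"ax":0,"ay":0,"az":0},{"tx":0.13,"ty":0.67,"tz":0,"ax":0,"ay":0,"az":0},{"tx":0.06,"ty":0.67,"tz":0,"ax":0,"ay":0,"az":0},{"tx":-0.02,"ty":0.68,"tz":0,"ax":0,"ay":0,"az":0},{"tx":-0.08,"ty":0.68,"tz":0,"ax":0,"ay":0,"az":0}]'
python3 -m handwheel '[{"tx":-0.15,"ty":0.66,"tz":0,"ax":0,"ay":0,"az":0},{"tx":-0.22,"ty":0.64,"tz":0,"ax":0,"ay":0,"az":0},{"tx":-0.29,"ty":0.62,"tz":0,"ax":0,"ay":0,"az":0},{"tx":-0.35,"ty":0.58,"tz":0,"ax":0,"ay":0,"az":0},{"tx":-0.41,"ty":0.55,"tz":0,"ax":0,"ay":0,"az":0}]'
python3 - <<'E'
from h import *
c=cap('top','t3');np.set_printoptions(suppress=True)
P=np.array([world(c,u,v) for v in range(185,275) for u in range(235,330)])
d=P[:,:2]-[.542,.0275];r=np.hypot(*d.T);h=P[(P[:,2]>.125)&(P[:,2]<.163)&(r>.052)&(r<.078)]
print(len(h),np.median(h,0),np.degrees(np.arctan2(h[:,1]-.0275,h[:,0]-.542)).round()[::10])
im=c['pixels'][180:280,225:345,::-1];cv2.imwrite('pics/t3c.png',np.clip(cv2.resize(im,None,fx=5,fy=5).astype(int)*1.5,0,255).astype(np.uint8))
E
```

```text
clock: 5.2
position: [0.5188, 0.0891, 0.1289]
tcp_rot: [-3.139, 0.001, 1.571]
ft_force: [0.2, -0.1, 0.0]
gripper_width: 0.0006
grasp_force: 0.0
clock: 5.7
position: [0.5538, 0.0928, 0.1312]
tcp_rot: [-3.141, 0.0, 1.572]
ft_force: [-4.7, -1.4, 5.0]
gripper_width: 0.0005
grasp_force: 2.7
clock: 6.2
position: [0.5847, 0.079, 0.1307]
tcp_rot: [3.141, -0.001, 1.572]
ft_force: [-2.1, 1.9, 1.4]
gripper_width: 0.0002
grasp_force: 1.8
0 [nan nan nan] []
  return _methods._mean(a, axis=axis, dtype=dtype,
  ret = um.true_divide(
```

View pics/t3c.png

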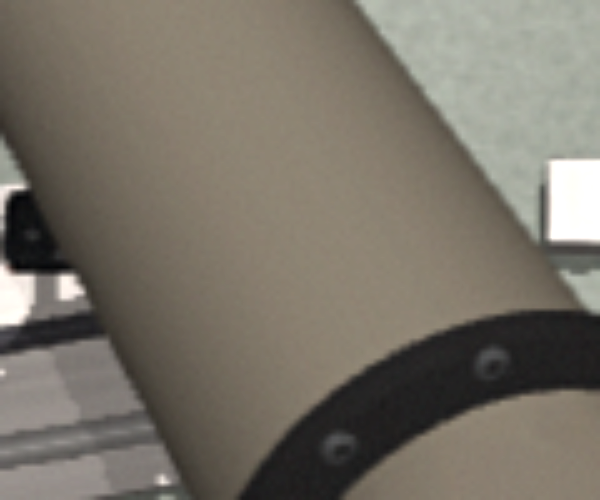

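The arm hides the wheel from the top camera, but the contact force agrees with a tangential push. I'll carry on and check with the wrist camera.

```bash

python3 -m handwheel '[{"tx":-0.46,"ty":0.50,"tz":0,"ax":0,"ay":0,"az":0},{"tx":-0.52,"ty":0.44,"tz":0,"ax":0,"ay":0,"az":0},{"tx":-0.56,"ty":0.39,"tz":0,"ax":0,"ay":0,"az":0},{"tx":-0.59,"ty":0.33,"tz":0,"ax":0,"ay":0,"az":0},{"tx":-0.63,"ty":0.27,"tz":0,"ax":0,"ay":0,"az":0}]'
python3 -m handwheel '[{"tx":-0.65,"ty":0.20,"tz":0,"ax":0,"ay":0,"az":0},{"tx":-0.67,"ty":0.13,"tz":0,"ax":0,"ay":0,"az":0},{"tx":-0.67,"ty":0.06,"tz":0,"ax":0,"ay":0,"az":0},{"tx":-0.68,"ty":-0.02,"tz":0,"ax":0,"ay":0,"az":0},{"tx":-0.68,"ty":-0.08,"tz":0,"ax":0,"ay":0,"az":0}]'
python3 - <<'E'
from h import *
o=robot.get_obs();c=cap('scene','s4');cap('wrist','w4')
im=c['pixels'][150:300,260:460,::-1];cv2.imwrite('pics/s4c.png',np.clip(cv2.resize(im,None,fx=3,fy=3).astype(int)*1.5,0,255).astype(np.uint8))
E
```

```text
clock: 6.75
position: [0.6041, 0.0507, 0.1308]
tcp_rot: [3.141, -0.0, 1.572]
ft_force: [-0.4, 3.3, 0.2]
gripper_width: 0.0005
grasp_force: 1.3
clock: 7.25
position: [0.6062, 0.0172, 0.1308]
tcp_rot: [-3.142, -0.0, 1.572]
ft_force: [-0.7, 4.6, 1.3]
gripper_width: 0.0002
grasp_force: 1.7
```

View pics/s4c.png

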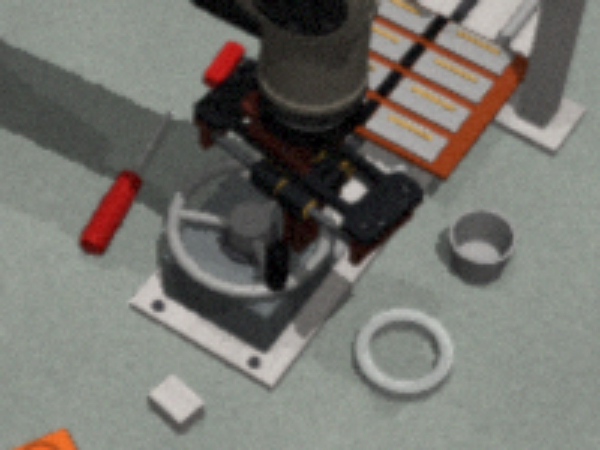

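The handle at (275,262) is running ahead of the fingertips at (300,235) and the wheel is turning. I'll continue the circle.

```bash

python3 -m handwheel '[{"tx":-0.66,"ty":-0.15,"tz":0,"ax":0,"ay":0,"az":0},{"tx":-0.64,"ty":-0.22,"tz":0,"ax":0,"ay":0,"az":0},{"tx":-0.62,"ty":-0.29,"tz":0,"ax":0,"ay":0,"az":0},{"tx":-0.58,"ty":-0.35,"tz":0,"ax":0,"ay":0,"az":0},{"tx":-0.55,"ty":-0.41,"tz":0,"ax":0,"ay":0,"az":0}]'
python3 -m handwheel '[{"tx":-0.50,"ty":-0.46,"tz":0,"ax":0,"ay":0,"az":0},{"tx":-0.44,"ty":-0.52,"tz":0,"ax":0,"ay":0,"az":0},{"tx":-0.39,"ty":-0.56,"tz":0,"ax":0,"ay":0,"az":0},{"tx":-0.33,"ty":-0.59,"tz":0,"ax":0,"ay":0,"az":0},{"tx":-0.27,"ty":-0.63,"tz":0,"ax":0,"ay":0,"az":0}]'
python3 -m handwheel '[{"tx":-0.20,"ty":-0.65,"tz":0,"ax":0,"ay":0,"az":0},{"tx":-0.13,"ty":-0.67,"tz":0,"ax":0,"ay":0,"az":0},{"tx":-0.06,"ty":-0.67,"tz":0,"ax":0,"ay":0,"az":0},{"tx":0.02,"ty":-0.68,"tz":0,"ax":0,"ay":0,"az":0},{"tx":0.08,"ty":-0.68,"tz":0,"ax":0,"ay":0,"az":0}]'
```

```text
clock: 7.85
position: [0.5925, -0.0141, 0.1311]
tcp_rot: [3.14, 0.001, 1.571]
ft_force: [1.6, 1.2, 0.5]
gripper_width: 0.0003
grasp_force: 1.4
clock: 8.35
position: [0.5642, -0.0327, 0.1308]
tcp_rot: [3.141, 0.0, 1.572]
ft_force: [3.4, 0.2, 1.7]
gripper_width: 0.0006
grasp_force: 1.5
clock: 8.85
position: [0.5306, -0.0351, 0.1308]
tcp_rot: [3.141, -0.0, 1.572]
ft_force: [3.5, 0.9, 0.5]
gripper_width: 0.0004
grasp_force: 1.7
```

```bash

python3 -m handwheel '[{"tx":0.15,"ty":-0.66,"tz":0,"ax":0,"ay":0,"az":0},{"tx":0.22,"ty":-0.64,"tz":0,"ax":0,"ay":0,"az":0},{"tx":0.29,"ty":-0.62,"tz":0,"ax":0,"ay":0,"az":0},{"tx":0.35,"ty":-0.58,"tz":0,"ax":0,"ay":0,"az":0},{"tx":0.41,"ty":-0.55,"tz":0,"ax":0,"ay":0,"az":0}]'
python3 -m handwheel '[{"tx":0.46,"ty":-0.50,"tz":0,"ax":0,"ay":0,"az":0},{"tx":0.52,"ty":-0.44,"tz":0,"ax":0,"ay":0,"az":0},{"tx":0.56,"ty":-0.39,"tz":0,"ax":0,"ay":0,"az":0},{"tx":0.59,"ty":-0.33,"tz":0,"ax":0,"ay":0,"az":0},{"tx":0.63,"ty":-0.27,"tz":0,"ax":0,"ay":0,"az":0}]'
python3 -m handwheel '[{"tx":0.65,"ty":-0.20,"tz":0,"ax":0,"ay":0,"az":0},{"tx":0.67,"ty":-0.13,"tz":0,"ax":0,"ay":0,"az":0},{"tx":0.67,"ty":-0.06,"tz":0,"ax":0,"ay":0,"az":0},{"tx":0.68,"ty":0.02,"tz":0,"ax":0,"ay":0,"az":0},{"tx":0.68,"ty":0.08,"tz":0,"ax":0,"ay":0,"az":0}]'
python3 -m handwheel '[{"tx":0.66,"ty":0.15,"tz":0,"ax":0,"ay":0,"az":0},{"tx":0.64,"ty":0.22,"tz":0,"ax":0,"ay":0,"az":0},{"tx":0.62,"ty":0.29,"tz":0,"ax":0,"ay":0,"az":0},{"tx":0.58,"ty":0.35,"tz":0,"ax":0,"ay":0,"az":0},{"tx":0.55,"ty":0.41,"tz":0,"ax":0,"ay":0,"az":0}]'
python3 - <<'E'
from h import *
c=cap('scene','s5')
im=c['pixels'][150:300,260:460,::-1];cv2.imwrite('pics/s5c.png',np.clip(cv2.resize(im,None,fx=3,fy=3).astype(int)*1.5,0,255).astype(np.uint8))
E
```

```text
clock: 9.35
position: [0.4998, -0.0214, 0.1308]
tcp_rot: [-3.141, 0.001, 1.571]
ft_force: [2.6, -1.8, 1.4]
gripper_width: 0.0006
grasp_force: 1.9
clock: 9.85
position: [0.48, 0.0067, 0.1304]
tcp_rot: [-3.14, 0.001, 1.572]
ft_force: [0.9, -2.6, 0.6]
gripper_width: 0.0003
grasp_force: 1.4
clock: 10.35
position: [0.478, 0.0405, 0.1306]
tcp_rot: [-3.141, 0.0, 1.572]
ft_force: [-0.9, -3.8, -0.2]
gripper_width: 0.0005
grasp_force: 1.5
clock: 10.85
position: [0.4923, 0.0716, 0.1306]
tcp_rot: [-3.141, -0.0, 1.572]
ft_force: [-2.8, 0.0, 1.0]
gripper_width: 0.0002
grasp_force: 1.5
```

View pics/s5c.png

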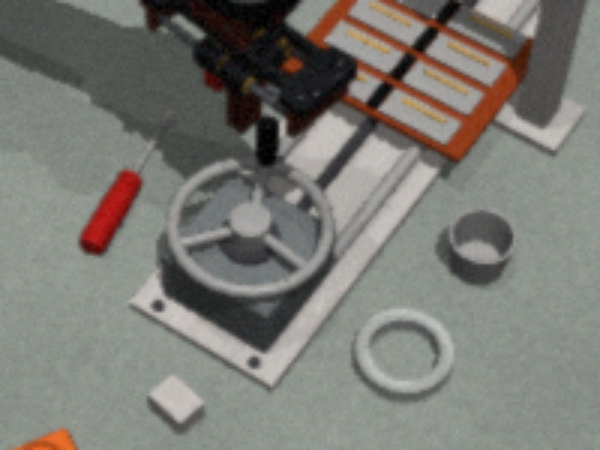

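The handle at (267,140) is nearly back, and the pallet has moved away. I'll do the next arc piece at the same pace and then measure.

```bash

python3 -m handwheel '[{"tx":0.50,"ty":0.46,"tz":0,"ax":0,"ay":0,"az":0},{"tx":0.44,"ty":0.52,"tz":0,"ax":0,"ay":0,"az":0},{"tx":0.39,"ty":0.56,"tz":0,"ax":0,"ay":0,"az":0},{"tx":0.33,"ty":0.59,"tz":0,"ax":0,"ay":0,"az":0},{"tx":0.0,"ty":0.0,"tz":0,"ax":0,"ay":0,"az":0}]'
cat >> h.py <<'E'
def handle(c):
    V,U=np.mgrid[150:240,300:400];P=np.array([[*world(c,u,v),c['pixels'][v,u].max()] for u,v in zip(U.ravel(),V.ravel())])
    d=P[:,:2]-[.542,.0275];r=np.hypot(*d.T)
    h=P[(P[:,2]>.115)&(P[:,2]<.175)&(r<.082)&(r>.045)&(P[:,3]<70)]
    t=h[h[:,2]>.155]; print('side n',len(h),'top n',len(t))
    for q in (h,t):
        m=np.median(q,0)[:2]-[.542,.0275];print(m.round(4),np.hypot(*m).round(4),np.degrees(np.arctan2(m[1],m[0])).round(2))
E
python3 - <<'E'
from h import *
for f in ('scene0','s2'): handle(dict(np.load(f'pics/{f}.npz')))
print('now');handle(cap('scene','s6'));print(robot.get_obs()['position'])
E
```

```text
clock: 11.4
position: [0.5151, 0.088, 0.1309]
tcp_rot: [3.14, -0.001, 1.572]
ft_force: [-0.7, -0.4, 0.2]
gripper_width: 0.0003
grasp_force: 0.1
side n 110 top n 35
[0.02   0.0594] 0.0627 71.37
[0.0187 0.0623] 0.0651 73.33
side n 111 top n 33
[0.0196 0.0597] 0.0629 71.81
[0.0163 0.0629] 0.065 75.49
now
side n 165 top n 86
[-0.0111  0.0596] 0.0606 100.58
[-0.0189  0.0589] 0.0618 107.84
[0.51494962 0.08774072 0.13092754]
```

```bash

python3 -m handwheel '[{"tx":0.1,"ty":0.34,"tz":0,"ax":0,"ay":0,"az":0},{"tx":0.1,"ty":0.34,"tz":0,"ax":0,"ay":0,"az":0},{"tx":0.08,"ty":0.34,"tz":0,"ax":0,"ay":0,"az":0},{"tx":0.08,"ty":0.34,"tz":0,"ax":0,"ay":0,"az":0},{"tx":0.04,"ty":0.34,"tz":0,"ax":0,"ay":0,"az":0}]'
python3 -m handwheel '[{"tx":0,"ty":0,"tz":0,"ax":0,"ay":0,"az":0},{"tx":0,"ty":0,"tz":0,"ax":0,"ay":0,"az":0},{"tx":0,"ty":-0.4,"tz":0,"ax":0,"ay":0,"az":0},{"tx":0,"ty":-0.5,"tz":0,"ax":0,"ay":0,"az":0},{"tx":0,"ty":-0.5,"tz":0,"ax":0,"ay":0,"az":0}]'
python3 -m handwheel '[{"tx":0,"ty":0,"tz":-1.6,"ax":0,"ay":0,"az":0},{"tx":0,"ty":0,"tz":-1.6,"ax":0,"ay":0,"az":0},{"tx":0,"ty":0,"tz":-1.6,"ax":0,"ay":0,"az":0},{"tx":0,"ty":0,"tz":-1.6,"ax":0,"ay":0,"az":0},{"tx":0,"ty":0,"tz":-0.4,"ax":0,"ay":0,"az":0}]'
python3 - <<'E'
from h import *
c=cap('scene','s7');handle(c)
im=c['pixels'][150:300,260:460,::-1];cv2.imwrite('pics/s7c.png',np.clip(cv2.resize(im,None,fx=4,fy=4).astype(int)*1.5,0,255).astype(np.uint8))
E
```

```text
clock: 11.95
position: [0.5309, 0.0911, 0.1307]
tcp_rot: [-3.141, 0.0, 1.572]
ft_force: [-2.2, -0.5, 1.4]
gripper_width: 0.0003
grasp_force: 1.4
clock: 12.45
position: [0.5164, 0.0912, 0.1309]
tcp_rot: [3.141, -0.0, 1.572]
ft_force: [1.5, 0.8, 0.8]
gripper_width: 0.0004
grasp_force: 0.0
clock: 12.95
position: [0.5175, 0.0915, 0.2005]
tcp_rot: [3.138, -0.0, 1.572]
ft_force: [0.2, 0.2, 0.1]
gripper_width: 0.0004
grasp_force: 0.0
side n 110 top n 32
[0.0092 0.0606] 0.0613 81.34
[0.0072 0.0635] 0.0639 83.57
```

View pics/s7c.png

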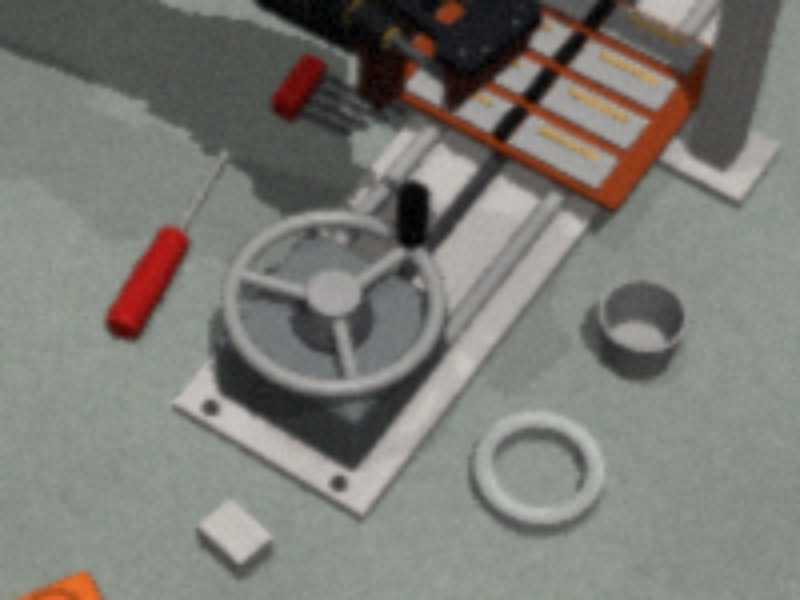

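The handle is at (413,215), against (425,225) at the start, so it is about 9.5° (10.5 mm) short. I'll lower again and push until the finger reaches x≈0.541.

```bash

python3 -m handwheel '[{"tx":0,"ty":0,"tz":1.6,"ax":0,"ay":0,"az":0},{"tx":0,"ty":0,"tz":1.6,"ax":0,"ay":0,"az":0},{"tx":0,"ty":0,"tz":1.6,"ax":0,"ay":0,"az":0},{"tx":0,"ty":0,"tz":1.6,"ax":0,"ay":0,"az":0},{"tx":0,"ty":0,"tz":0.5,"ax":0,"ay":0,"az":0}]'
python3 -m handwheel '[{"tx":0,"ty":0.4,"tz":0,"ax":0,"ay":0,"az":0},{"tx":0,"ty":0.4,"tz":0,"ax":0,"ay":0,"az":0},{"tx":0,"ty":0.4,"tz":0,"ax":0,"ay":0,"az":0},{"tx":0,"ty":0.3,"tz":0,"ax":0,"ay":0,"az":0},{"tx":0,"ty":0.2,"tz":0,"ax":0,"ay":0,"az":0}]'
python3 -m handwheel '[{"tx":0,"ty":0.2,"tz":0,"ax":0,"ay":0,"az":0},{"tx":0,"ty":0.2,"tz":0,"ax":0,"ay":0,"az":0},{"tx":0,"ty":0.1,"tz":0,"ax":0,"ay":0,"az":0},{"tx":0,"ty":0.1,"tz":0,"ax":0,"ay":0,"az":0},{"tx":0,"ty":0.0,"tz":0,"ax":0,"ay":0,"az":0}]'
```

```text
clock: 13.5
position: [0.515, 0.0906, 0.1274]
tcp_rot: [-3.138, 0.001, 1.572]
ft_force: [0.7, 0.1, 0.3]
gripper_width: 0.0008
grasp_force: 0.0
clock: 14.0
position: [0.5338, 0.0913, 0.1302]
tcp_rot: [-3.141, 0.0, 1.572]
ft_force: [-2.7, -0.5, 3.8]
gripper_width: 0.0004
grasp_force: 2.0
clock: 14.5
position: [0.5401, 0.0912, 0.13]
tcp_rot: [3.141, -0.0, 1.572]
ft_force: [-1.5, -0.2, 4.6]
gripper_width: 0.0004
grasp_force: 2.0
```

Now I'll retreat, lift and compare with the start. The top camera also needs the arm away, so I'll move off toward the buttons.

```bash

python3 -m handwheel '[{"tx":0,"ty":-0.4,"tz":0,"ax":0,"ay":0,"az":0},{"tx":0,"ty":-0.6,"tz":0,"ax":0,"ay":0,"az":0},{"tx":0,"ty":-0.6,"tz":0,"ax":0,"ay":0,"az":0},{"tx":0,"ty":-0.6,"tz":0,"ax":0,"ay":0,"az":0},{"tx":0,"ty":0,"tz":0,"ax":0,"ay":0,"az":0}]'
python3 -m handwheel '[{"tx":0,"ty":0,"tz":-1.6,"ax":0,"ay":0,"az":0},{"tx":0,"ty":0,"tz":-1.6,"ax":0,"ay":0,"az":0},{"tx":0,"ty":0,"tz":-1.6,"ax":0,"ay":0,"az":0},{"tx":0,"ty":0,"tz":-1.6,"ax":0,"ay":0,"az":0},{"tx":0,"ty":0,"tz":-0.6,"ax":0,"ay":0,"az":0}]'
python3 - <<'E'
from h import *
handle(dict(np.load('pics/s2.npz')));c=cap('scene','s8');handle(c)
# spoke/hub comparison by image correlation: rotate start wheel? centroid of dark handle pixels instead
for f in ('s2','s7','s8'):
    p=np.load(f'pics/{f}.npz')['pixels'][190:216,352:376].max(2);m=p<45
    v,u=np.nonzero(m);print(f,m.sum(),u.mean()+352,v.mean()+190)
E
```

```text
clock: 15.0
position: [0.5167, 0.0911, 0.1297]
tcp_rot: [-3.141, 0.0, 1.572]
ft_force: [0.2, -0.4, 0.7]
gripper_width: 0.0005
grasp_force: 0.0
clock: 15.5
position: [0.5186, 0.0914, 0.2013]
tcp_rot: [3.139, -0.0, 1.572]
ft_force: [-0.1, -0.3, 0.0]
gripper_width: 0.0007
grasp_force: 0.0
side n 111 top n 33
[0.0196 0.0597] 0.0629 71.81
[0.0163 0.0629] 0.065 75.49
side n 112 top n 30
[0.0173 0.0601] 0.0625 73.94
[0.0143 0.0619] 0.0636 76.98
s2 162 366.68518518518516 205.45679012345678
s7 170 364.61176470588236 204.13529411764705
s8 159 366.32704402515725 205.46540880503144
```

About 2° (2 mm) remains, so I'll repeat the push 2 mm further.

```bash

python3 -m handwheel '[{"tx":0,"ty":0,"tz":1.6,"ax":0,"ay":0,"az":0},{"tx":0,"ty":0,"tz":1.6,"ax":0,"ay":0,"az":0},{"tx":0,"ty":0,"tz":1.6,"ax":0,"ay":0,"az":0},{"tx":0,"ty":0,"tz":1.6,"ax":0,"ay":0,"az":0},{"tx":0,"ty":0,"tz":0.5,"ax":0,"ay":0,"az":0}]'
python3 -m handwheel '[{"tx":0,"ty":0.5,"tz":0,"ax":0,"ay":0,"az":0},{"tx":0,"ty":0.5,"tz":0,"ax":0,"ay":0,"az":0},{"tx":0,"ty":0.4,"tz":0,"ax":0,"ay":0,"az":0},{"tx":0,"ty":0.3,"tz":0,"ax":0,"ay":0,"az":0},{"tx":0,"ty":0.2,"tz":0,"ax":0,"ay":0,"az":0}]'
python3 -m handwheel '[{"tx":0,"ty":0.2,"tz":0,"ax":0,"ay":0,"az":0},{"tx":0,"ty":0.2,"tz":0,"ax":0,"ay":0,"az":0},{"tx":0,"ty":0.1,"tz":0,"ax":0,"ay":0,"az":0},{"tx":0,"ty":0,"tz":0,"ax":0,"ay":0,"az":0},{"tx":0,"ty":0.0,"tz":0,"ax":0,"ay":0,"az":0}]'
```

```text
clock: 16.05
position: [0.5163, 0.0907, 0.1285]
tcp_rot: [-3.138, 0.001, 1.572]
ft_force: [0.1, -0.0, -0.3]
gripper_width: 0.0003
grasp_force: 0.0
clock: 16.55
position: [0.5374, 0.0912, 0.1311]
tcp_rot: [3.141, -0.0, 1.572]
ft_force: [-0.1, 0.2, 0.8]
gripper_width: 0.0004
grasp_force: 0.0
clock: 17.05
position: [0.5414, 0.0912, 0.1307]
tcp_rot: [-3.141, 0.0, 1.572]
ft_force: [-2.7, -0.6, 1.5]
gripper_width: 0.0006
grasp_force: 1.6
```

```bash

python3 -m handwheel '[{"tx":0,"ty":0.1,"tz":0,"ax":0,"ay":0,"az":0},{"tx":0,"ty":0,"tz":0,"ax":0,"ay":0,"az":0},{"tx":0,"ty":-0.5,"tz":0,"ax":0,"ay":0,"az":0},{"tx":0,"ty":-0.9,"tz":0,"ax":0,"ay":0,"az":0},{"tx":0,"ty":-0.9,"tz":0,"ax":0,"ay":0,"az":0}]'
python3 -m handwheel '[{"tx":0,"ty":0,"tz":-1.6,"ax":0,"ay":0,"az":0},{"tx":0,"ty":0,"tz":-1.6,"ax":0,"ay":0,"az":0},{"tx":0,"ty":0,"tz":-1.6,"ax":0,"ay":0,"az":0},{"tx":0,"ty":0,"tz":-1.6,"ax":0,"ay":0,"az":0},{"tx":0,"ty":0,"tz":-0.6,"ax":0,"ay":0,"az":0}]'
python3 - <<'E'
from h import *
c=cap('scene','s9');handle(c)
for f in ('s2','s8','s9'):
    p=np.load(f'pics/{f}.npz')['pixels'][190:216,352:376].max(2);m=p<45
    v,u=np.nonzero(m);print(f,m.sum(),u.mean()+352,v.mean()+190)
E
python3 -m handwheel '[{"tx":0,"ty":0,"tz":-2,"ax":0,"ay":0,"az":0},{"tx":-3,"ty":-0.5,"tz":-2,"ax":0,"ay":0,"az":0},{"tx":-3,"ty":-0.5,"tz":0,"ax":0,"ay":0,"az":0},{"tx":-3,"ty":-0.5,"tz":0,"ax":0,"ay":0,"az":0},{"tx":-3,"ty":-0.5,"tz":0,"ax":0,"ay":0,"az":0}]'
python3 -m handwheel '[{"tx":-3,"ty":-0.5,"tz":0,"ax":0,"ay":0,"az":0},{"tx":-3,"ty":-0.5,"tz":0,"ax":0,"ay":0,"az":0},{"tx":-3,"ty":-0.5,"tz":0,"ax":0,"ay":0,"az":0},{"tx":-3,"ty":-0.5,"tz":0,"ax":0,"ay":0,"az":0},{"tx":0,"ty":0,"tz":0,"ax":0,"ay":0,"az":0}]'
python3 - <<'E'
from h import *
c=cap('top','t9');t0=dict(np.load('pics/top0.npz'))
for n,q in (('start',t0),('now',c)):
    P=np.array([[*world(q,u,v),q['pixels'][v,u].max()] for v in range(185,275) for u in range(230,330)])
    d=P[:,:2]-[.542,.0275];r=np.hypot(*d.T);m=(P[:,2]>.15)&(P[:,2]<.17)&(r<.085);h=np.median(d[m],0)
    p=q['pixels'][205:235,238:262].max(2)<40;v,u=np.nonzero(p)
    print(n,m.sum(),h,np.degrees(np.arctan2(h[1],h[0])),'dark px',p.sum(),u.mean()+238,v.mean()+205)
for u,v in ((461.5,280),): print('flat',world(t0,u,v),world(t0,u,v,.066))
P=np.array([world(t0,u,v) for v in range(262,300) for u in range(440,480)]);q=P[(P[:,2]>.0615)&(P[:,2]<.071)];print('flat disc',q.mean(0),(q.max(0)+q.min(0))/2,np.ptp(q,0))
E
```

```text
clock: 17.55
position: [0.5192, 0.0912, 0.1307]
tcp_rot: [3.141, -0.0, 1.572]
ft_force: [-0.0, 0.4, 1.1]
gripper_width: 0.0005
grasp_force: 0.0
clock: 18.05
position: [0.52, 0.0915, 0.2022]
tcp_rot: [3.139, -0.0, 1.572]
ft_force: [0.0, 0.4, 0.1]
gripper_width: 0.0003
grasp_force: 0.0
side n 110 top n 37
[0.021  0.0595] 0.0631 70.6
[0.0188 0.0611] 0.0639 72.88
s2 162 366.68518518518516 205.45679012345678
s8 159 366.32704402515725 205.46540880503144
s9 152 366.6644736842105 205.96052631578948
clock: 18.6
position: [0.499, -0.0301, 0.2401]
tcp_rot: [-3.141, 0.0, 1.572]
ft_force: [0.8, -0.7, -0.3]
gripper_width: 0.0004
grasp_force: 0.0
clock: 19.1
position: [0.4782, -0.1535, 0.2396]
tcp_rot: [-3.14, 0.001, 1.565]
ft_force: [0.1, -0.3, -1.1]
gripper_width: 0.0006
grasp_force: 0.0
start 79 [0.01517889 0.06330538] 76.51658917574008 dark px 114 248.87719298245614 218.81578947368422
now 81 [0.01549866 0.06264068] 76.10287620779462 dark px 112 248.58035714285714 218.61607142857142
flat [ 0.4405511  -0.35485775  0.07044713] [ 0.44115174 -0.35609676  0.066     ]
flat disc [ 0.44145696 -0.35504828  0.06686292] [ 0.44017386 -0.3545071   0.0661036 ] [0.03147303 0.03397883 0.00918574]
```

The handle is back within about 0.5°, as measured from above with the arm clear. Next is the flat button at (0.4405,-0.355).

```bash

python3 -m handwheel '[{"tx":-4,"ty":-0.75,"tz":0,"ax":0,"ay":0,"az":0},{"tx":-4,"ty":-0.75,"tz":0,"ax":0,"ay":0,"az":0},{"tx":-4,"ty":-0.75,"tz":0,"ax":0,"ay":0,"az":0},{"tx":-4,"ty":-0.75,"tz":0,"ax":0,"ay":0,"az":0},{"tx":-4,"ty":-0.75,"tz":0,"ax":0,"ay":0,"az":0}]'
python3 -m handwheel '[{"tx":0,"ty":0,"tz":0,"ax":0,"ay":0,"az":0},{"tx":0,"ty":0,"tz":3,"ax":0,"ay":0,"az":0},{"tx":0,"ty":0,"tz":3,"ax":0,"ay":0,"az":0},{"tx":0,"ty":0,"tz":3,"ax":0,"ay":0,"az":0},{"tx":0,"ty":0,"tz":3,"ax":0,"ay":0,"az":0}]'
python3 -m handwheel '[{"tx":0,"ty":0,"tz":2,"ax":0,"ay":0,"az":0},{"tx":0,"ty":0,"tz":0.5,"ax":0,"ay":0,"az":0},{"tx":0,"ty":0,"tz":0,"ax":0,"ay":0,"az":0},{"tx":0,"ty":0,"tz":0,"ax":0,"ay":0,"az":0},{"tx":0,"ty":0,"tz":0,"ax":0,"ay":0,"az":0}]'
python3 - <<'E'
from h import *
c=cap('scene','s10')
im=c['pixels'][260:380,130:290,::-1];cv2.imwrite('pics/s10c.png',np.clip(cv2.resize(im,None,fx=4,fy=4).astype(int)*1.5,0,255).astype(np.uint8))
E
```

```text
clock: 19.65
position: [0.4429, -0.3487, 0.2403]
tcp_rot: [3.142, -0.001, 1.574]
ft_force: [0.8, -0.2, 0.5]
gripper_width: 0.0005
grasp_force: 0.0
clock: 20.15
position: [0.4435, -0.3467, 0.1194]
tcp_rot: [3.141, -0.001, 1.574]
ft_force: [-0.1, -0.3, -0.4]
gripper_width: 0.0005
grasp_force: 0.0
clock: 20.65
position: [0.4437, -0.3491, 0.0971]
tcp_rot: [3.14, 0.001, 1.572]
ft_force: [-0.8, -0.3, -0.0]
gripper_width: 0.0002
grasp_force: 0.0
```

View pics/s10c.png

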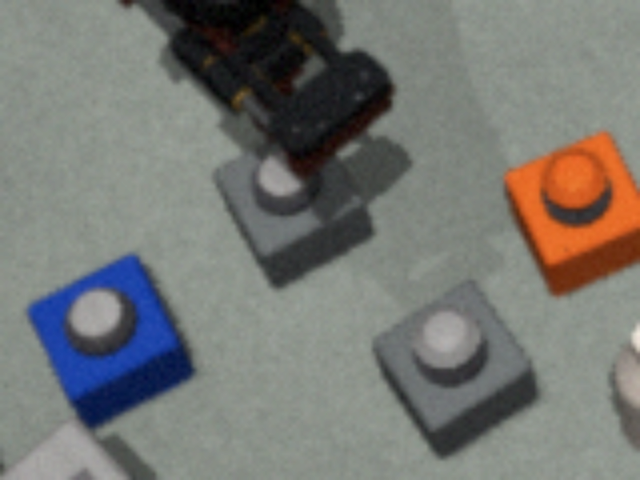

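The gripper is over the flat button, whose disc is at (285,180). The mushroom at (448,340) is clear. I'll correct 3 and 6 mm sideways and press.

```bash

python3 -m handwheel '[{"tx":-0.6,"ty":-0.3,"tz":0,"ax":0,"ay":0,"az":0},{"tx":0,"ty":0,"tz":0,"ax":0,"ay":0,"az":0},{"tx":0,"ty":0,"tz":0.8,"ax":0,"ay":0,"az":0},{"tx":0,"ty":0,"tz":0.6,"ax":0,"ay":0,"az":0},{"tx":0,"ty":0,"tz":0.4,"ax":0,"ay":0,"az":0}]'
python3 -m handwheel '[{"tx":0,"ty":0,"tz":0.3,"ax":0,"ay":0,"az":0},{"tx":0,"ty":0,"tz":0.3,"ax":0,"ay":0,"az":0},{"tx":0,"ty":0,"tz":0.2,"ax":0,"ay":0,"az":0},{"tx":0,"ty":0,"tz":0.1,"ax":0,"ay":0,"az":0},{"tx":0,"ty":0,"tz":0,"ax":0,"ay":0,"az":0}]'
```

```text
clock: 21.2
position: [0.4393, -0.3545, 0.0767]
tcp_rot: [-3.141, -0.001, 1.572]
ft_force: [0.2, -0.1, -0.7]
gripper_width: 0.0005
grasp_force: 0.0
clock: 21.7
position: [0.4397, -0.3549, 0.0687]
tcp_rot: [-3.142, -0.0, 1.572]
ft_force: [0.4, 0.8, 0.8]
gripper_width: 0.0002
grasp_force: 0.0
```

There is no contact yet at tip height ≈58 mm. I'll go on in small steps, watching the force.

```bash

python3 -m handwheel '[{"tx":0,"ty":0,"tz":0.1,"ax":0,"ay":0,"az":0},{"tx":0,"ty":0,"tz":0,"ax":0,"ay":0,"az":0},{"tx":0,"ty":0,"tz":0,"ax":0,"ay":0,"az":0},{"tx":0,"ty":0,"tz":0,"ax":0,"ay":0,"az":0},{"tx":0,"ty":0,"tz":0,"ax":0,"ay":0,"az":0}]'
python3 - <<'E'
from h import *
print(robot.nose_length);o=robot.get_obs();print(o['position'],o['ft_force'])
c=cap('wrist','w11');s=cap('scene','s11')
a=cv2.resize(c['pixels'][200:330,240:400,::-1],(640,520))
im=s['pixels'][260:350,160:250,::-1];b=cv2.resize(im,(160,160))
out=np.zeros((520,800,3),np.uint8);out[:,:640]=a;out[:160,640:]=b
cv2.imwrite('pics/w11c.png',np.clip(out.astype(int)*1.5,0,255).astype(np.uint8))
E
```

```text
clock: 22.2
position: [0.4398, -0.355, 0.0678]
tcp_rot: [3.141, 0.0, 1.572]
ft_force: [0.8, -0.4, -0.5]
gripper_width: 0.0007
grasp_force: 0.0
0.011
[ 0.43975725 -0.35495761  0.06784061] [ 0.7675949  -0.35569304 -0.45311671]
```

View pics/w11c.png

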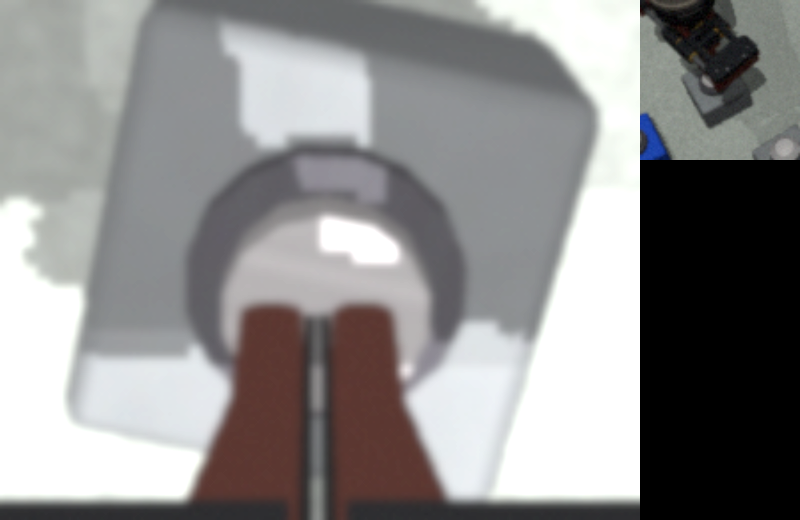

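The fingertips are over the disc at (320,320) and seem well centred. I'll press further in small steps.

```bash

python3 -m handwheel '[{"tx":0,"ty":0,"tz":0.1,"ax":0,"ay":0,"az":0},{"tx":0,"ty":0,"tz":0.1,"ax":0,"ay":0,"az":0},{"tx":0,"ty":0,"tz":0,"ax":0,"ay":0,"az":0},{"tx":0,"ty":0,"tz":0,"ax":0,"ay":0,"az":0},{"tx":0,"ty":0,"tz":0,"ax":0,"ay":0,"az":0}]'
python3 - <<'E'
from h import *
from scipy.spatial.transform import Rotation as Ro
o=robot.get_obs();c=cap('wrist','w12')
M=np.eye(4);M[:3,:3]=Ro.from_euler('xyz',o['tcp_rot']).as_matrix();M[:3,3]=o['position']
c['camera_from_world']=np.linalg.inv(M@c['tool_from_camera'])
for n,u,v in (('disc',240+345/4,200+285/4),('disc',240+280/4,200+260/4),('collar',240+210/4,200+270/4),('box',240+180/4,200+80/4),('tip',240+270/4,200+315/4),('tip',240+362/4,200+315/4)): print(n,world(c,u,v).round(4))
E
```

```text
clock: 22.8
position: [0.4397, -0.3549, 0.0658]
tcp_rot: [3.142, -0.0, 1.572]
ft_force: [-0.6, 0.2, -0.3]
gripper_width: 0.0002
grasp_force: 0.0
disc [ 0.4437 -0.3515  0.0648]
disc [ 0.4347 -0.3479  0.0645]
collar [ 0.4244 -0.3529  0.0553]
box [ 0.4201 -0.3263  0.0482]
tip [ 0.4342 -0.3442  0.0932]
tip [ 0.4451 -0.3447  0.0919]
```

```bash
python3 - <<'E'
from h import *
c=dict(np.load('pics/w12.npz'));K=c['camera_matrix'];T=np.linalg.inv(c['tool_from_camera'])
for p in ([0,0,.011],[.01,0,.011],[.01,0,0],[.01,0,-.02],[.01,0,-.027]):
    q=T@np.r_[p,1];x=K@np.array([q[0],-q[1],-q[2]]);print(p,(x[:2]/x[2]).round(1))
print(K.round(1)); r=c['range_z'][262:330:4,308];print(r.round(3))
Ti=c['tool_from_camera']
for v in range(262,330,4):
    d=float(c['range_z'][v,308]);print(v,(Ti@np.r_[np.array([(308-K[0,2])/K[0,0],-(v-K[1,2])/K[1,1],-1])*d,1])[:3].round(4))
E
```

```text
[0, 0, 0.011] [319.  270.5]
[0.01, 0, 0.011] [319.  254.2]
[0.01, 0, 0] [319.  260.6]
[0.01, 0, -0.02] [319.1 274.4]
[0.01, 0, -0.027] [319.1 279.9]
[[360.4   0.  318.9]
 [  0.  360.4 239.1]
 [  0.    0.    1. ]]
[0.198 0.199 0.197 0.2   0.171 0.166 0.162 0.158 0.154 0.15  0.147 0.144
 0.139 0.137 0.135 0.131 0.086]
262 [ 0.0089 -0.006   0.0009]
266 [ 0.0064 -0.0061  0.0013]
270 [ 0.0048 -0.006  -0.0005]
274 [ 0.0017 -0.0061  0.0011]
278 [ 0.0106 -0.0053 -0.0261]
282 [ 0.0107 -0.0051 -0.0313]
286 [ 0.0108 -0.005  -0.0361]
290 [ 0.0107 -0.0049 -0.04  ]
294 [ 0.0108 -0.0048 -0.0443]
298 [ 0.0107 -0.0047 -0.048 ]
302 [ 0.0105 -0.0046 -0.0514]
306 [ 0.0104 -0.0045 -0.0547]
310 [ 0.0112 -0.0043 -0.0597]
314 [ 0.0106 -0.0043 -0.0617]
318 [ 0.01   -0.0042 -0.0639]
322 [ 0.0107 -0.0041 -0.0681]
326 [ 0.0323 -0.0028 -0.1086]
```

The wrist depth shows that the fingertips end about 25 mm behind the TCP, not 11 mm ahead. The disc (z=0.065) is therefore still untouched, and contact should come at TCP z≈0.041. The gripper body still clears everything. I'll go on down carefully.

```bash

python3 -m handwheel '[{"tx":0,"ty":0,"tz":0.5,"ax":0,"ay":0,"az":0},{"tx":0,"ty":0,"tz":0.5,"ax":0,"ay":0,"az":0},{"tx":0,"ty":0,"tz":0.4,"ax":0,"ay":0,"az":0},{"tx":0,"ty":0,"tz":0.3,"ax":0,"ay":0,"az":0},{"tx":0,"ty":0,"tz":0.1,"ax":0,"ay":0,"az":0}]'
python3 -m handwheel '[{"tx":0,"ty":0,"tz":0.1,"ax":0,"ay":0,"az":0},{"tx":0,"ty":0,"tz":0.1,"ax":0,"ay":0,"az":0},{"tx":0,"ty":0,"tz":0.1,"ax":0,"ay":0,"az":0},{"tx":0,"ty":0,"tz":0.1,"ax":0,"ay":0,"az":0},{"tx":0,"ty":0,"tz":0,"ax":0,"ay":0,"az":0}]'
python3 -m handwheel '[{"tx":0,"ty":0,"tz":0.1,"ax":0,"ay":0,"az":0},{"tx":0,"ty":0,"tz":0.1,"ax":0,"ay":0,"az":0},{"tx":0,"ty":0,"tz":0.1,"ax":0,"ay":0,"az":0},{"tx":0,"ty":0,"tz":0,"ax":0,"ay":0,"az":0},{"tx":0,"ty":0,"tz":0,"ax":0,"ay":0,"az":0}]'
```

```text
clock: 23.35
position: [0.4394, -0.3547, 0.0472]
tcp_rot: [-3.141, -0.001, 1.572]
ft_force: [-0.4, 0.1, -0.9]
gripper_width: 0.0002
grasp_force: 0.0
clock: 23.85
position: [0.4396, -0.3549, 0.0437]
tcp_rot: [-3.142, -0.0, 1.572]
ft_force: [0.0, -0.1, 0.1]
gripper_width: 0.0007
grasp_force: 0.0
clock: 24.35
position: [0.4398, -0.355, 0.0409]
tcp_rot: [3.141, 0.0, 1.572]
ft_force: [-0.1, 0.3, 1.7]
gripper_width: 0.0005
grasp_force: 1.0
```

Contact at TCP z≈0.041. About 6 mm more presses it fully.

```bash

python3 -m handwheel '[{"tx":0,"ty":0,"tz":0.1,"ax":0,"ay":0,"az":0},{"tx":0,"ty":0,"tz":0.1,"ax":0,"ay":0,"az":0},{"tx":0,"ty":0,"tz":0.1,"ax":0,"ay":0,"az":0},{"tx":0,"ty":0,"tz":0.1,"ax":0,"ay":0,"az":0},{"tx":0,"ty":0,"tz":0,"ax":0,"ay":0,"az":0}]'
python3 -m handwheel '[{"tx":0,"ty":0,"tz":0.1,"ax":0,"ay":0,"az":0},{"tx":0,"ty":0,"tz":0.1,"ax":0,"ay":0,"az":0},{"tx":0,"ty":0,"tz":0,"ax":0,"ay":0,"az":0},{"tx":0,"ty":0,"tz":0,"ax":0,"ay":0,"az":0},{"tx":0,"ty":0,"tz":0,"ax":0,"ay":0,"az":0}]'
python3 -m handwheel '[{"tx":0,"ty":0,"tz":0.1,"ax":0,"ay":0,"az":0},{"tx":0,"ty":0,"tz":0,"ax":0,"ay":0,"az":0},{"tx":0,"ty":0,"tz":0,"ax":0,"ay":0,"az":0},{"tx":0,"ty":0,"tz":0,"ax":0,"ay":0,"az":0},{"tx":0,"ty":0,"tz":0,"ax":0,"ay":0,"az":0}]'
```

```text
clock: 24.85
position: [0.4398, -0.355, 0.0368]
tcp_rot: [3.141, 0.0, 1.572]
ft_force: [-0.6, 0.1, 4.5]
gripper_width: 0.0005
grasp_force: 2.0
clock: 25.35
position: [0.4399, -0.3551, 0.0363]
tcp_rot: [3.142, 0.001, 1.572]
ft_force: [-4.7, 3.1, 17.4]
gripper_width: 0.0004
grasp_force: 8.8
clock: 25.85
position: [0.4399, -0.3551, 0.0361]
tcp_rot: [-3.142, 0.001, 1.572]
ft_force: [-6.5, 4.6, 25.6]
gripper_width: 0.0007
grasp_force: 12.8
```

The button is on its hard stop: position steady at 0.036 and force risen to 25 N. I'll lift clear and check.

```bash

python3 -m handwheel '[{"tx":0,"ty":0,"tz":-0.5,"ax":0,"ay":0,"az":0},{"tx":0,"ty":0,"tz":-1,"ax":0,"ay":0,"az":0},{"tx":0,"ty":0,"tz":-3,"ax":0,"ay":0,"az":0},{"tx":0,"ty":0,"tz":-3,"ax":0,"ay":0,"az":0},{"tx":0,"ty":0,"tz":-3,"ax":0,"ay":0,"az":0}]'
python3 -m handwheel '[{"tx":0,"ty":0,"tz":-3,"ax":0,"ay":0,"az":0},{"tx":0,"ty":0,"tz":-3,"ax":0,"ay":0,"az":0},{"tx":-3,"ty":-1,"tz":-3,"ax":0,"ay":0,"az":0},{"tx":-3,"ty":-1,"tz":0,"ax":0,"ay":0,"az":0},{"tx":0,"ty":0,"tz":0,"ax":0,"ay":0,"az":0}]'
python3 - <<'E'
from h import *
a=dict(np.load('pics/top0.npz'));c=cap('top','t20');s=cap('scene','s20')
for q in (a,c):
    P=np.array([world(q,u,v) for v in range(185,275) for u in range(230,330)])
    d=P[:,:2]-[.542,.0275];m=(P[:,2]>.15)&(P[:,2]<.17)&(np.hypot(*d.T)<.085);h=d[m].mean(0);print(np.degrees(np.arctan2(h[1],h[0])))
out=np.zeros((600,800,3),np.uint8)
out[:480,:640]=c['pixels'][:,:,::-1]
cv2.imwrite('pics/t20v.png',out[:480,:640])
q=s;P=np.array([world(s,u,v) for v in range(290,320) for u in range(185,220)]);k=P[np.hypot(P[:,0]-.4405,P[:,1]+.355)<.01];print('flat top z',np.median(k[:,2]) if len(k) else None)
E
```

```text
clock: 26.35
position: [0.4393, -0.3545, 0.1396]
tcp_rot: [-3.141, -0.001, 1.572]
ft_force: [-0.2, -0.4, 0.9]
gripper_width: 0.0003
grasp_force: 0.0
clock: 26.85
position: [0.4171, -0.4198, 0.2294]
tcp_rot: [-3.141, 0.003, 1.565]
ft_force: [-0.5, -0.1, -0.1]
gripper_width: 0.0003
grasp_force: 0.0
76.44390778031584
75.95920785267622
flat top z 0.06511419222938475
```

View pics/t20v.png

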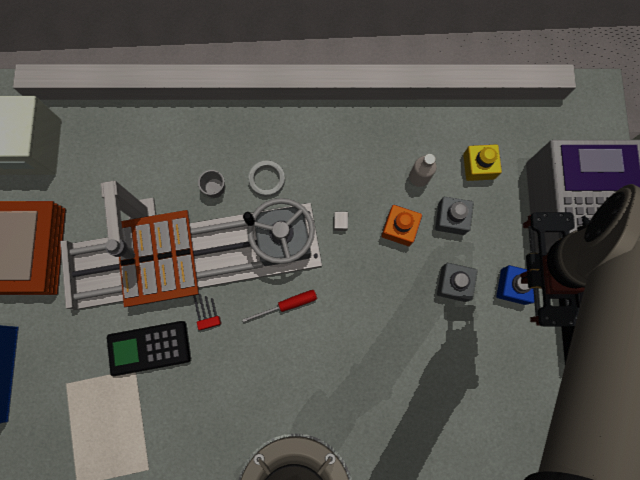

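The handle is back at (249,218) and the pallet has advanced about 20 px, one row. The flat button is up again at (460,281), the loose things haven't moved and the robot is clear. I'm handing in.

```bash
python3 -c "
from station import robot
print(robot.job_done())"
```

```text
the job is handed in; nothing more can be done
None
```

I turned the wheel one full turn clockwise (handle back within about 0.5° of its start), pressed the flat button fully down, saw it spring back up, moved the arm clear and handed the job in at about 27 s; I haven't seen the verdict.

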